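# Stroke the key row of a freshly marked keypad

## Robot

A 6-joint arm with a two-finger parallel gripper is mounted at the origin on the work surface. World frame = base frame: x ahead of the robot, y to its left, z up, the work surface at z = 0. Lengths are in m, angles in degrees, forces in N, time in s.
With the tool pointing down it reaches from about 0.35 to 0.875 m from the base axis. Payload 4.2 kg.
Tool frame: the origin (TCP) lies midway between the tips of the shut fingers; the grasp point (between the pads) lies 19 mm behind it; z points along the fingers, y is the line along which they close (so a half turn about z gives the same grasp; the last joint's range is limited). The gripper opens to 87 mm and grips with 3 to 60 N. Pads are 19 mm wide; open, the fingers measure 117 mm over their backs; the gripper's body (75 mm by 190 mm) begins 51 mm behind the grasp point.
Start: joints at [89.931, 22.042, 0.453, 0, -68.411, -14.817], TCP at [0.161, 0.604, 0.223] pointing down, gripper open.
Joint ranges: [-179.83, 179.83], [-69.29, 118.12], [-61.27, 80.66], [-181.25, 117.63], [-171.15, -9.14], [-177.46, 177.46]. Speed limits (degrees/s): [159.86, 159.86, 180, 180, 180, 180].

## Interface

Orientations are given as [roll, pitch, yaw] about the fixed x, y, z axes, in that order (R = Rz(yaw) Ry(pitch) Rx(roll)).
In Python, from workcell import env gives the robot as it stands. Calls block until the motion is done:
- env.goto(position, orientation): joint-space move of the TCP to a pose.
- env.move_straight(position, rotation=None, rate=0.15, force_limit=None): straight line of the TCP; rotation=None keeps the orientation; rate is the mean speed in m/s. With force_limit (N) it stops when the force on the tool has changed by that much, and returns True; else False.
- env.set_joints(angles): joint-space move.
- env.gripper_to(opening, grasp_force=None): opening from 0.0 (shut) to 1.0 (fully open); grasp_force is the grip in N (None keeps the last); returns when the fingers have stopped.
- env.dwell(seconds).
- env.inverse_kinematics(position, orientation): joint angles nearest the present ones, or None.
- env.read_state(): the state.
- env.grab_frame(name): name is "scene" or "top"; returns a dict with "image" (384x512x3 uint8, blue, green, red), "fx", "fy", "cx", "cy" (pixels), "position" and "orientation" of the camera in the world. Camera axes: x right, y up, looking along -z (the intrinsics and any distortion apply to the point x, -y, -z); pixel columns grow to the right and rows downward; lengths in m; the calibration is good to about 2 mm. A picture is of the moment at which its call begins. There is no depth.
A pose or a line that the arm cannot do raises env.Unreachable and nothing moves.
- env.close_job(): hands the job in; it is judged then, once.
Trained networks look in a picture, given as the dict that the camera call returned (one of the last four; its "shot" number tells which), for a name from the list of things; names that differ only in an ending like _2 or _b are one class to them, and where a whole thing is asked for, a point or a joint stands for the part that bears it (a point fixed in the world has none). Each returns a list of dicts, best first, with "score" (0 to 1); they miss things now and then, are a little off and sometimes report something else, mostly with a low value. They report only what shows in the picture. A call takes as long as a camera call.
- env.search_frame(picture, thing): "xyz" ([x, y, z] in m, in world coordinates, good to about 4 mm: the middle of the surface that is visible of it).
- env.trace(picture, thing): "mask" (384x512 bool, what is visible of it).
The state is a dict: "clock": time; "joint_positions": joint angles; "qvel": joint speeds; "joint_torque": joint torques, N m; "position": TCP position; "tool_rot": TCP orientation; "force": force on the tool from outside, world axes, zero at the start; "wrist_torque": the same for the moment, N m; "opening": opening from 0.0 (shut) to 1.0 (fully open); "finger_force": force on a finger pad.
Only numpy, scipy, OpenCV 4.12 (cv2) and the standard library are available. Lean on these libraries where they do the work, as an engineer would, in place of code of your own. Each camera call takes 0.05 s, during which the arm holds its last target. There are 200 camera calls.

## Task

Check that the keys of the freshly laser-marked keypad move freely: with the fingertips, trace the curved row of six keys from the red key to the blue key, so that every key in turn is gently pressed about half way down and springs back up. The keypad stays in its jig: do not grasp, lift or shift it, and leave the other things on the bench alone. Finish with the hand clear and all the keys up.

Things in the scene. Friction and masses are not known exactly. Their poses are not given: they have to be found in the camera images.
- keypad: grey keypad with a black face, 200 x 80 x 26 mm (own x, y, z), 0.5 to 1 kg, loose in a white jig, at any yaw. Origin at the centre of its underside, z up; its face is 54 mm above the table. Six domed keys stand on the face in a gently curved row along its x (red at -x, middle bulging 23 mm to +y), 32 mm apart along x, joined by a thin yellow line.
- jig: white plastic jig bolted to the 10 mm thick aluminium plate on the table: slab 270 x 180 x 18 mm, its top 28 mm above the table; the keypad sits on its middle with 1 to 2 mm of play between low stops (12 mm high). Origin at the centre of its underside, axes as the keypad's
- key0_top (a point): top of the red first key of the row (cap 26 mm across, red, dome 12 mm proud of the keypad's face); the point rides down with the key
- key1_top (a point): top of the second key of the row (cap 26 mm across, white, dome 12 mm proud of the keypad's face); the point rides down with the key
- key2_top (a point): top of the third key of the row (cap 26 mm across, white, dome 12 mm proud of the keypad's face); the point rides down with the key
- key3_top (a point): top of the fourth key of the row (cap 26 mm across, white, dome 12 mm proud of the keypad's face); the point rides down with the key
- key4_top (a point): top of the fifth key of the row (cap 26 mm across, white, dome 12 mm proud of the keypad's face); the point rides down with the key
- key5_top (a point): top of the blue last key of the row (cap 26 mm across, blue, dome 12 mm proud of the keypad's face); the point rides down with the key
- key0 (a joint): how far the red first key is pressed: 0 up, 0.009 m fully down; straight down, light spring, about 0.6 N to start it and 2.8 N fully down; it springs back by itself
- key1 (a joint): how far the second key is pressed: 0 up, 0.009 m fully down; straight down, light spring, about 0.6 N to start it and 2.8 N fully down; it springs back by itself
- key2 (a joint): how far the third key is pressed: 0 up, 0.009 m fully down; straight down, light spring, about 0.6 N to start it and 2.8 N fully down; it springs back by itself
- key3 (a joint): how far the fourth key is pressed: 0 up, 0.009 m fully down; straight down, light spring, about 0.6 N to start it and 2.8 N fully down; it springs back by itself
- key4 (a joint): how far the fifth key is pressed: 0 up, 0.009 m fully down; straight down, light spring, about 0.6 N to start it and 2.8 N fully down; it springs back by itself
- key5 (a joint): how far the blue last key is pressed: 0 up, 0.009 m fully down; straight down, light spring, about 0.6 N to start it and 2.8 N fully down; it springs back by itself
- pen: black pen 120 mm long, 11 mm thick, lying on the jig's ledge on the keypad's -y side; origin at its underside; leave it alone
- tag: blue tag 44 x 22 x 8 mm lying on the jig's ledge on the keypad's +y side; origin at its underside centre; leave it alone
- vial: amber vial, 20 mm across, 45 mm tall, standing on the jig's ledge on the keypad's +y side, its top 7 mm above the tops of the keys; origin at its underside; leave it alone
- cleaner: clear bottle with red cap, 60 mm across, 150 mm tall, standing on the table to the robot's left; origin at its underside; leave it alone
- gift_box: small open black box with red insert, 75 x 110 x 28 mm, on the table to the robot's right; origin at its underside; leave it alone
- loupe: black loupe, 44 mm across, 46 mm tall, standing beyond the plate; origin at its underside; leave it alone
- driver: screwdriver lying on the table to the robot's right; leave it alone

How it is judged (in metres and radians):
On the way, in this order (a step that is already met when the one before it is completed fails the run):
1. the red first key is pressed at least 1.5 mm (value of joint key0 above 0.0015 m), for 0.05 s.
2. the second key is pressed at least 1.5 mm (value of joint key1 above 0.0015 m), for 0.05 s.
3. the third key is pressed at least 1.5 mm (value of joint key2 above 0.0015 m), for 0.05 s.
4. the fourth key is pressed at least 1.5 mm (value of joint key3 above 0.0015 m), for 0.05 s.
5. the fifth key is pressed at least 1.5 mm (value of joint key4 above 0.0015 m), for 0.05 s.
6. the blue last key is pressed at least 1.5 mm (value of joint key5 above 0.0015 m), for 0.05 s.
At the end, for the whole second after the job is handed in: All six keys were pressed in order from red to blue (1.5 mm or more of their 9 mm) and are up again (within 1 mm); the keypad rests level in its jig within 8 mm of where it started, and the other things within 15 mm of where they stood (value of joint each of key0, key1, key2, key3, key4, key5 below 0.001 m and distance of keypad from where it was at the start of the episode below 0.008 m and angle between keypad's own z axis and vertical below 0.05 rad and linear speed of keypad below 0.01 m/s and distance of each of pen, tag, vial, cleaner, gift_box, loupe, driver from where it was at the start of the episode below 0.015 m); the robot touches nothing.
It fails at once if the keypad or its keys are pushed harder than 20 N (contact force between the fingers and keypad above 20 N).
It fails at once if the keypad is lifted, carried or shifted by more than 8 mm (distance of keypad from where it was at the start of the episode above 0.008 m).
It fails at once if another thing is moved by more than 15 mm (distance of any of pen, tag, vial, cleaner, gift_box, loupe, driver from where it was at the start of the episode above 0.015 m).
It also fails if it takes over 42 s, if anything falls off the work surface, if the arm or the gripper's body presses on something with over 40 N, if the wrist force passes 120 N, or if a joint passes its speed limit or range.

## Working session

There is one attempt and no reset: what is moved stays moved. The work goes in short steps, each a Python script; the robot and the scene stay as the last script left them, time stands still between calls to the robot, and variables do not carry over. Pictures are saved under pics/ and viewed, at most 10 in all, crops included, and the job is handed in when it is done.

```bash
ls; mkdir -p pics; python3 - <<'E'
from workcell import env
import cv2, numpy as np
s=env.read_state(); print(s["clock"],s["position"],s["tool_rot"],s["opening"],s["force"])
for n in ("top","scene"):
    f=env.grab_frame(n); cv2.imwrite(f"pics/{n}0.png",f["image"])
    print(n,{k:v for k,v in f.items() if k!="image"})
    for t in ["key%d_top"%i for i in range(6)]+["keypad","jig","vial"]:
        r=env.search_frame(f,t); print(t,[(np.round(d["xyz"],4).tolist(),round(d["score"],2)) for d in r[:6]])
print(env.read_state()["clock"])
E
```

```text
pics
workcell.py
0.0 [0.16038229 0.60343072 0.22143306] [ 1.79871508e+02 -7.67107079e-03 -1.48941746e+01] 1.002858929651289 [0.13580306 0.19559308 0.38934437]
top {'fx': 462.7478641336445, 'fy': 462.7478641336445, 'cx': 252.84136526769248, 'cy': 188.65953122063274, 'position': array([ 0.51166985, -0.00360562,  1.33873475]), 'orientation': array([  2.50680315,   1.27183565, -90.80440623]), 'shot': 1}
key0_top [([0.6336, 0.0891, 0.0653], 0.43)]
key1_top [([0.602, 0.0689, 0.0642], 0.45)]
key2_top [([0.5514, 0.063, 0.0301], 0.17)]
key3_top []
key4_top [([0.5035, 0.0675, 0.0618], 0.65)]
key5_top []
keypad [([0.5527, 0.0692, 0.053], 0.59), ([0.7909, 0.0283, 0.0448], 0.56)]
jig [([0.5519, 0.0637, 0.0272], 0.91), ([0.5068, 0.0652, 0.0652], 0.69), ([0.4859, -0.0016, 0.0372], 0.63)]
vial [([0.6267, 0.0019, 0.0499], 0.63), ([0.5042, 0.0651, 0.0626], 0.38), ([0.4896, -0.005, 0.0389], 0.23)]
scene {'fx': 364.52102700502263, 'fy': 364.52102700502263, 'cx': 257.4123824488743, 'cy': 190.309572173772, 'position': array([1.34352606, 0.14057681, 0.70467946]), 'orientation': array([51.20595958,  0.50247011, 99.33745843]), 'shot': 2}
key0_top []
key1_top [([0.5727, 0.0649, 0.0626], 0.69), ([0.5136, 0.0609, 0.0645], 0.46)]
key2_top [([0.3582, -0.3944, 0.0211], 0.7), ([0.5748, 0.0607, 0.0623], 0.59)]
key3_top [([0.6057, 0.0698, 0.0647], 0.44), ([0.5406, 0.0581, 0.063], 0.38)]
key4_top [([0.5082, 0.0642, 0.0568], 0.38)]
key5_top [([0.48, 0.0759, 0.0584], 0.55)]
keypad [([0.5776, 0.0714, 0.0549], 0.95)]
jig [([0.6279, 0.0893, 0.0247], 0.91), ([0.541, 0.0595, 0.0639], 0.31)]
vial [([0.6377, 0.0046, 0.0524], 0.44)]
1.0
```

View pics/top0.png

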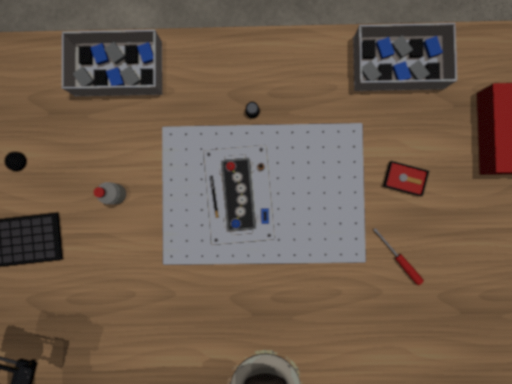

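View pics/scene0.png

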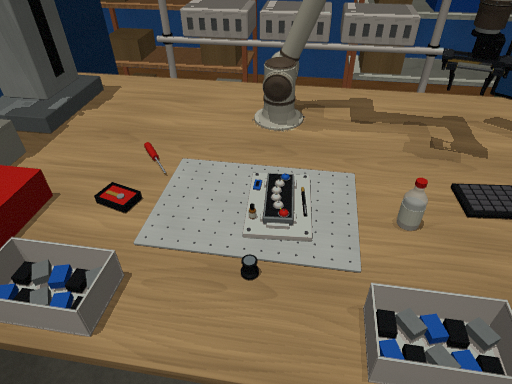

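The top view shows the keypad at about (238,195), with the red key at (231,167), the blue key at (236,224), and the row bulging right towards the vial at (261,166) and tag at (265,216). Next I'll measure the key blobs in both views and fit the row.

```bash
cat > h.py <<'E'
import cv2, numpy as np
from scipy.spatial.transform import Rotation as R
from scipy.optimize import least_squares
def proj(f,P):
    p=(np.atleast_2d(P)-f["position"])@R.from_euler("xyz",f["orientation"],degrees=True).as_matrix()
    return np.c_[f["cx"]+f["fx"]*p[:,0]/-p[:,2], f["cy"]-f["fy"]*p[:,1]/-p[:,2]]
def blobs(f,box):
    u0,v0,u1,v1=box; k=8
    im=cv2.resize(f["image"][v0:v1,u0:u1],None,fx=k,fy=k,interpolation=cv2.INTER_CUBIC)
    return im,k
E
python3 - <<'E'
from workcell import env
from h import *
for n,box in (("top",(200,140,280,250)),("scene",(240,165,325,245))):
    f=env.grab_frame(n); im,k=blobs(f,box)
    im=im[:,:,:] if n=="scene" else cv2.resize(im,None,fx=.68,fy=.68)
    cv2.imwrite(f"pics/{n}_crop.png",im); print(im.shape)
    u0,v0,u1,v1=box; c=f["image"][v0:v1,u0:u1].astype(int); b,g,r=c[...,0],c[...,1],c[...,2]
    m=env.trace(f,"keypad"); 
    pad=m[0]["mask"][v0:v1,u0:u1] if m else None
    print(n,"pad",m and (m[0]["score"],pad.sum(),[round(x.mean(),1) for x in np.nonzero(m[0]["mask"])]))
    for nm,M in (("red",r-np.maximum(g,b)>60),("blue",b-r>50),("white",(np.minimum(np.minimum(r,g),b)>110))):
        N,_,st,ce=cv2.connectedComponentsWithStats(M.astype(np.uint8),connectivity=4)
        print(nm,[(st[i,4],np.round(ce[i]+[u0,v0],2).tolist()) for i in range(1,N) if st[i,4]>6])
E
```

```text
(598, 435, 3)
top pad (0.74, np.int64(2099), [np.float64(193.7), np.float64(237.7)])
red [(np.int32(44), [230.11, 165.8])]
blue [(np.int32(62), [264.47, 215.76]), (np.int32(47), [235.43, 223.17])]
white [(np.int32(6225), [240.13, 194.35]), (np.int32(39), [237.0, 176.41]), (np.int32(35), [240.71, 187.83]), (np.int32(40), [241.8, 199.08]), (np.int32(38), [239.92, 211.05])]
(640, 680, 3)
scene pad (0.8, np.int64(1437), [np.float64(198.8), np.float64(279.0)])
red [(np.int32(53), [283.11, 212.32])]
blue [(np.int32(41), [284.71, 176.24]), (np.int32(51), [256.9, 184.2])]
white [(np.int32(4418), [282.72, 206.06]), (np.int32(32), [279.31, 182.22]), (np.int32(38), [276.18, 189.16]), (np.int32(38), [275.45, 196.29]), (np.int32(45), [277.78, 203.91])]
```

View pics/top_crop.png

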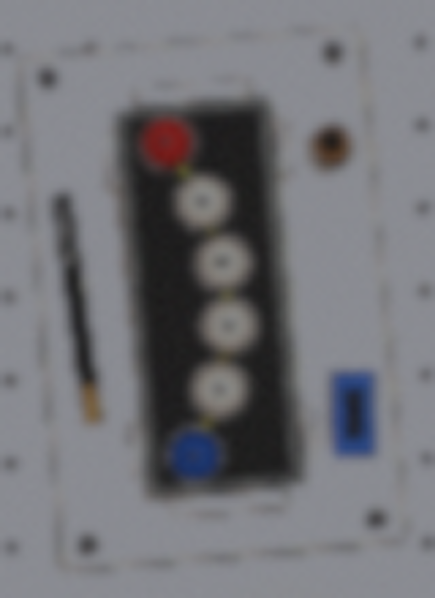

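View pics/scene_crop.png

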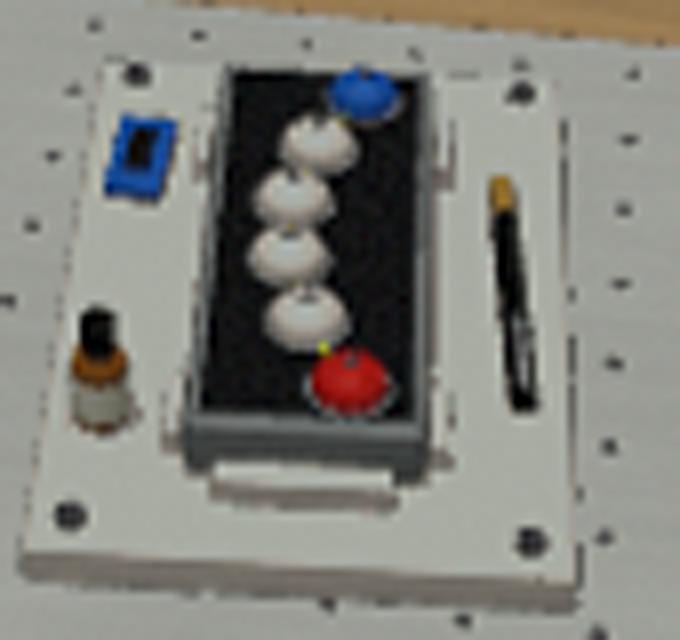

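The crops show all six keys clearly. Red is at (230.1,165.8) and blue at (235.4,223.2) in the top view, and (283.1,212.3) and (284.7,176.2) in the scene view. The whites lie between them, and the row matches the description. Now I'll triangulate and move above the red key.

```bash
cat >> h.py <<'E'
T=np.array([[230.11,165.8],[237,176.41],[240.71,187.83],[241.8,199.08],[239.92,211.05],[235.43,223.17]])
S=np.array([[283.11,212.32],[277.78,203.91],[275.45,196.29],[276.18,189.16],[279.31,182.22],[284.71,176.24]])
def keys(p):
    x=(np.arange(6)-2.5)*.032; y=p[4]*(1-(x/.08)**2)
    c,s=np.cos(p[3]),np.sin(p[3])
    return np.c_[p[0]+c*x-s*y,p[1]+s*x+c*y,np.full(6,p[2])]
E
python3 - <<'E'
from workcell import env
from h import *
ft,fs=env.grab_frame("top"),env.grab_frame("scene")
for t,s in zip(T,S):
    q=least_squares(lambda P:np.r_[proj(ft,P)[0]-t,proj(fs,P)[0]-s],[.55,.07,.06]); print(np.round(q.x,4),np.round(q.fun,2))
q=least_squares(lambda p:np.r_[proj(ft,keys(p))-T,proj(fs,keys(p))-S].ravel(),[.55,.09,.06,np.pi,.02])
print(q.x,np.degrees(q.x[3]),"rms px",np.sqrt(np.mean(q.fun**2)))
K=keys(q.x); print(np.round(K,4)); np.savez("k.npz",K=K,yaw=np.degrees(q.x[3])-180)
yaw=float((np.degrees(q.x[3])-180+90)%180-90)
env.gripper_to(0.0,10)
s=env.read_state();p=s["position"]
env.move_straight([p[0],p[1],.30],rate=.3)
env.goto([K[0,0],K[0,1],.25],[180,0,yaw])
env.move_straight([K[0,0],K[0,1],.09],rate=.15)
s=env.read_state(); print(s["clock"],s["position"],s["tool_rot"],s["force"],s["joint_positions"])
cv2.imwrite("pics/a.png",np.vstack([cv2.resize(env.grab_frame(n)["image"][y:y+110,x:x+160],None,fx=2.6,fy=2.6) for n,y,x in (("scene",120,200),("top",130,170))]))
E
```

```text
[0.6326 0.0863 0.0589] [-0.02  0.   -0.02  0.  ]
[0.6026 0.0681 0.06  ] [-0.22  0.03 -0.22  0.01]
[0.5708 0.058  0.0594] [-0.14  0.02 -0.14  0.  ]
[0.5396 0.0557 0.0596] [-0.28  0.04 -0.29  0.01]
[0.5066 0.0611 0.06  ] [-0.18  0.03 -0.19  0.01]
[0.4734 0.0737 0.0586] [-0.07  0.01 -0.07  0.  ]
[0.5532706  0.08000214 0.05943996 3.21931554 0.0242071 ] 184.45319314595758 rms px 0.15461439467960642
[[0.633  0.0862 0.0594]
 [0.6023 0.0683 0.0594]
 [0.571  0.0581 0.0594]
 [0.5391 0.0556 0.0594]
 [0.5066 0.0608 0.0594]
 [0.4735 0.0738 0.0594]]
6.9417 [0.63379511 0.08647493 0.09110456] [-1.79977600e+02 -1.24581733e-01  4.46829304e+00] [ 0.10713316 -0.45440785  0.79817452] [ 2.22444255e+01  2.98512365e+01 -7.01022403e+00  2.09116362e-02
 -5.30130687e+01  7.22113290e+01]
```

View pics/a.png

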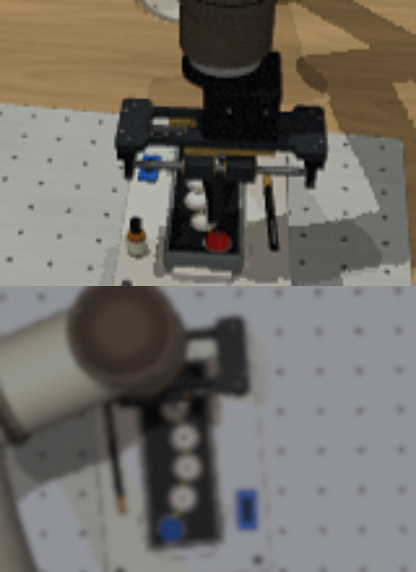

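The fit is good: 0.15 px rms, mean dome height 59 mm. The hand stands above the red key with its wide axis across the row, clear of the vial at (136,235) in the crop. Press red slowly with a force guard.

```bash
python3 - <<'E'
from workcell import env
import numpy as np
K=np.load("k.npz")["K"][0]
env.move_straight([K[0],K[1],.072],rate=.06); env.dwell(.1)
f0=np.mean([env.read_state()["force"] for _ in range(5)],0); s=env.read_state(); print(s["position"],f0)
for z in (.0655,.0635,.0615):
    hit=env.move_straight([K[0],K[1],z],rate=.03,force_limit=4); env.dwell(.12)
    s=env.read_state(); print(z,hit,s["position"],s["force"]-f0,s["clock"])
    if hit: break
E
```

```text
[0.63323174 0.08625691 0.07204334] [-0.34568327 -0.44502665  0.66002892]
0.0655 False [0.63300733 0.08622149 0.06561413] [-0.44470618 -0.08080796 -0.50701481] 8.075
0.0635 False [0.63317414 0.08622131 0.06363938] [-0.28813263 -0.037432    0.86845358] 8.4417
0.0615 False [0.63319891 0.08623834 0.06162914] [1.06932833 0.0737692  1.10398198] 8.8083
```

```bash
python3 - <<'E'
from workcell import env
import numpy as np
K=np.load("k.npz")["K"][0]
def F():
    a=[]
    for _ in range(12): env.dwell(.03); a.append(env.read_state()["force"][2])
    return round(np.mean(a),2),round(np.std(a)/12**.5,2)
print("z .0615",F())
env.move_straight([K[0],K[1],.0605],rate=.03,force_limit=4); print(".0605",F())
env.move_straight([K[0],K[1],.076],rate=.06); env.dwell(.1); print("free",F(),env.read_state()["clock"])
E
```

```text
z .0615 (np.float64(1.58), np.float64(0.17))
.0605 (np.float64(1.84), np.float64(0.13))
free (np.float64(-0.01), np.float64(0.11)) 10.7667
```

The averaged force of 1.6 to 1.8 N puts the red key about 4 to 5 mm down, so the heights are right. Now the rest of the row.

```bash
python3 - <<'E'
from workcell import env
import numpy as np
K=np.load("k.npz")["K"]
def F():
    a=[]
    for _ in range(12): env.dwell(.03); a.append(env.read_state()["force"][2])
    return round(np.mean(a),2)
for i in range(1,6):
    x,y,_=K[i]
    env.move_straight([x,y,.074],rate=.06); env.dwell(.1); f0=F()
    hit=env.move_straight([x,y,.061],rate=.03,force_limit=5); f=F()
    s=env.read_state(); print(i,hit,s["position"],"press N",round(f-f0,2),s["clock"],flush=True)
    if hit or f-f0<.9: print("check"); env.move_straight([x,y,.074],rate=.05); break
    env.move_straight([x,y,.074],rate=.05)
E
```

```text
1 False [0.60257961 0.06837222 0.06120854] press N 1.93 12.9917
2 False [0.57127245 0.05813406 0.06119208] press N 1.77 15.5833
3 False [0.539368   0.05569663 0.06117448] press N 1.63 18.1583
4 False [0.50686055 0.0609188  0.06118382] press N 1.74 20.75
5 False [0.473737   0.07388543 0.06115499] press N 1.93 23.3833
```

All five keys pressed at 1.6 to 1.9 N. Next I'll lift away, check the scene and hand in.

```bash
python3 - <<'E'
from workcell import env
from h import *
p=env.read_state()["position"]
env.move_straight([p[0],p[1],.28],rate=.2)
env.goto([.40,-.15,.3],[180,0,0]); env.dwell(.3)
f=env.grab_frame("scene"); cv2.imwrite("pics/end.png",cv2.resize(f["image"][130:260,80:450],None,fx=2,fy=2,interpolation=cv2.INTER_CUBIC))
s=env.read_state(); print(s["clock"],s["position"],s["force"])
c=f["image"][165:245,240:325].astype(int); b,g,r=c[...,0],c[...,1],c[...,2]
for M in (r-np.maximum(g,b)>60,np.minimum(np.minimum(r,g),b)>110):
    N,_,st,ce=cv2.connectedComponentsWithStats(M.astype(np.uint8),connectivity=4); print([np.round(ce[i]+[240,165],1).tolist() for i in range(1,N) if 6<st[i,4]<200])
E
```

```text
26.2583 [ 0.40033773 -0.14942481  0.29984227] [ 0.00190304 -0.99682444 -0.02542244]
[[283.1, 212.3]]
[[279.3, 182.2], [276.3, 189.1], [275.5, 196.2], [277.9, 204.0]]
```

View pics/end.png

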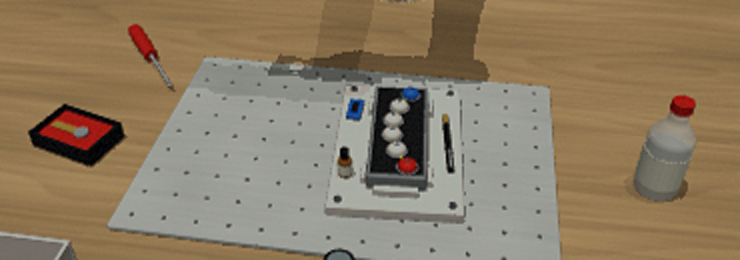

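The red and white keys are back within 0.1 px of where they started. In the picture the blue key (411,94) looks up, the keypad, vial, tag and pen are in place, and the hand is clear.

```bash
python3 -c "
from workcell import env
print(env.close_job())"
```

```text
the job is handed in; nothing more can be done
None
```

I pressed all six keys one at a time from red to blue, lifting off between keys, each about 4–5 mm down (estimated from 1.6–1.9 N of press force); the last picture shows the keys up, the keypad in place and the hand clear, and I handed the job in at about 26 s with no verdict returned.

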